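# Seat a phone in the bonding jig and hold the cam clamp at full lift

## Robot

A 6-joint arm with a two-finger parallel gripper is mounted at the origin on the work surface. World frame = base frame: x ahead of the robot, y to its left, z up, the work surface at z = 0. Lengths are in mm, angles in rad, forces in N, time in s.
With the tool pointing down it reaches from about 300 to 775 mm from the base axis. Payload 14.6 kg.
Tool frame: the origin (TCP) lies midway between the tips of the shut fingers; the grasp point (between the pads) lies 19 mm behind it; y points along the fingers, z is the direction in which the jaws open and shut, and the axes are right-handed (so a half turn about y gives the same grasp; the last joint's range is limited). The gripper opens to 94 mm and grips with 3 to 60 N. Pads are 16 mm wide; open, the fingers measure 119 mm over their backs; the gripper's body (75 mm by 177 mm) begins 78 mm behind the grasp point.
Start: joints at [1.106, 0.3, 1.521, -0, 1.321, -0.067], TCP at [213.061, 507.044, 168.346] pointing down, gripper open.
Joint ranges: [-3.03, 3.03], [-0.79, 2.21], [0.23, 2.52], [-1.04, 4.18], [0, 3.07], [-2.55, 2.55]. Speed limits (rad/s): [2.22, 2.22, 2.57, 3.14, 3.14, 3.14].

## Interface

Orientations are given as [roll, pitch, yaw] about the fixed x, y, z axes, in that order (R = Rz(yaw) Ry(pitch) Rx(roll)).
In Python, from cell import manip gives the robot as it stands.
- The arm moves only by the tool play_rows, never from a script. Its argument "series" is a list of rows, each a list of 3 entries, a list of its own where there are three numbers: the shift along the tool's x, y, z in m, then the turn about the tool's y in rad, then the closure, from 0 (fully open) to 1 (shut). In form: [[[dx, dy, dz], twist, grip], ...]. A call has 1 to 20 rows; each row is the pose to reach, as a shift and turn from the pose measured when the call began, along the tool's axes at that moment; what a row does not reach only later rows make up. A row lasts 1/10 s, in which the tool goes at most 50 mm and 8.59 degrees, less where a joint would pass 70% of its speed; a pose out of reach is approached as far as the arm can. A call with a gripper value outside its range is refused whole. The fingers move at their own pace and stop on an object; "squeeze" is the grip in N (left out, the last holds). Time passes only in rows, so rows that repeat a pose let the fingers close. It gives the time, the measured TCP pose, the force and the opening at its end, in the units of the state.
- manip.read_state(): the state, without advancing time (a new reading comes with each control period).
- manip.camera(name): name is "scene" or "top"; returns the picture (384x512x3 uint8, red, green, blue); there is no depth.
- manip.camera_params(name): a dict with "K" (3x3 intrinsics, pixels), "rvec" (rotation vector, rad) and "tvec" (3), from world to camera coordinates, as OpenCV has them. Camera axes: x right, y down, z forward; pixel columns grow to the right and rows downward; lengths in mm; the calibration is good to about 2 mm. A picture is of the moment at which its call begins. camera_params takes no time and is no camera call.
- manip.sign_off(): hands the job in, once; it reports no verdict.
The state is a dict: "clock": time; "joints": joint angles; "qd": joint speeds; "effort": joint torques, N m; "eef_pos": TCP position; "eef_rot": TCP orientation; "wrist_force": force on the tool from outside, world axes, zero at the start; "moment": the same for the moment, N m; "finger_gap": finger opening in mm.
Only numpy, scipy, OpenCV 4.12 (cv2) and the standard library are available. Lean on these libraries where they do the work, as an engineer would, in place of code of your own. Each camera call takes 0.05 s, during which the arm holds its last target. There are 200 camera calls.

## Task

Slide the phone along the blue bed of the clamping jig, away from the open end, until you feel it seat against the grey end stop, with the clamp still slack. Then swing the red cam lever by its black knob to the cam's highest lift, where the orange pad presses the phone against the fence the most and the lever lies parallel to the fence above the yellow mark (further on the lift drops again). The lever springs back if let go, so finish while still holding it at that point, the phone still against the stop; leave the screwdriver, jar and tray where they lie.

Things in the scene. Friction and masses are not known exactly. Their poses are not given: they have to be found in the camera images.
- jig: Fixed jig: aluminium plate (x -140..140, y -150..75 mm) with a blue bed 260 x 80 mm, its surface 18 mm above the bench. Origin on the bench under the bed's middle; x runs along the bed from its open end (near the robot) towards the end stop, y left, z up. Dark jaw guides at x +-45, y -79..-49 mm, 34 mm high. Yellow stripe at y -92.5, x -137..-62 mm: the lever's place at the highest lift.
- fence (a point): Foot of the dark fence's inner face (on the bed, at the bed's left): jig x = 0, y = 40 mm, z = 18 mm. The fence runs from jig x = -65 to 105 mm and its top is 36 mm above the bench. Axes as the jig's.
- stop: Grey end stop, fixed on the bed, set to a different place along it each time: block 18 (x) x 60 (y) x 18 mm high, black screw head on top (24 mm in all). Origin at the foot of the face that looks to the phone, on the bed surface, on the bed's centre line; axes parallel to the jig's.
- phone: Loose phone lying flat on the bed, black screen up, grey frame: 150 (x) x 72 (y) x 9 mm, 0.13 to 0.27 kg. Origin at the centre of its underside. At first its far end is 20 to 45 mm short of the stop, with a few mm of play between fence and pad; seated, its origin is 75 mm before the stop's. Its near end is free to be pushed; it slides at about 1 to 3 N.
- pad: Orange pad, 64 (jig x) x 8 x 13 mm high, sprung (2 N/mm, 5 mm of give) in front of the grey sliding jaw. Axes as the jig's; its origin is the jig's origin at rest and moves along jig +y as the cam lifts (13.9 mm less the springs' give). Pressing face at jig y = -42 mm at rest; at the highest lift it presses the phone's right edge against the fence with about 8 N.
- pivot (a point): Point of the jig on the bench plane under the cam lever's vertical pivot axis: x = 0, y = -92.5 mm in the jig's frame. The lever is a red arm, 16 mm wide and 8 mm thick, 42 to 50 mm above the bench, on a brass eccentric disc 44 mm in diameter; its steel hub reaches 54 mm above the bench.
- knob: Black upright knob at the lever's end, free to turn about its own axis: 20 mm in diameter, 47 mm tall (51 to 98 mm above the bench). Origin at its centre, 74.5 mm above the bench and 95 mm from the pivot axis; z up, x and y mean nothing. Can be pinched from above in any direction.
- cam (a joint): Lever angle, rad: 0 slack on its rest, where it starts; grows clockwise from above. The lever points (pi + 1.9 - value) counter-clockwise from the jig's x axis. Lift is highest at 1.9 (lever along jig -x) and falls again up to the end of travel, 2.3. A spring pulls it back all the way: about 1 N at the knob when slack, 3.5 N at the highest lift.
- screwdriver: Bystander: yellow-handled screwdriver, 170 mm long, lying left of the jig. Leave alone.
- jar: Bystander: white jar with blue cap, 52 mm in diameter, 55 mm tall, left of the jig beyond the screwdriver. Origin at its underside. Leave alone.
- tray: Bystander: grey screw tray 100 x 70 x 22 mm, right of the jig's far end. Origin at its underside. Leave alone.
Mind the look-alikes: they are no part of the job. There is more than one size of the phone; the job needs the smaller.

How it is judged (in metres and radians):
On the way:
1. the phone is slid up against the end stop (gap under 2.5 mm) while the cam lever is still slack (x of phone in the frame of stop above -0.0775 m and z of phone in the frame of jig between 0.015 and 0.0215 m and value of joint cam below 0.3 rad), for 0.2 s.
At the end, for the whole second after the job is handed in: The gripper is holding the cam lever's knob (over 0.5 N), the lever within 0.15 rad of its highest lift (1.75 to 2.05 rad), the pad presses the phone with over 4 N, and the phone lies flat on the bed, within 2.5 mm of the end stop and within 2.5 mm of the fence (x of phone in the frame of stop above -0.0775 m and z of phone in the frame of jig between 0.015 and 0.0215 m and value of joint cam between 1.75 and 2.05 rad and contact force between the fingers and knob above 0.5 N and contact force between pad and phone above 4 N and y of phone in the frame of jig above 0.0015 m); the arm keeps its last pose, push and grip.
It fails at once if the screwdriver is moved more than 30 mm (distance of screwdriver from where it was at the start of the episode above 0.03 m).
It fails at once if the jar is moved more than 30 mm (distance of jar from where it was at the start of the episode above 0.03 m).
It fails at once if the tray is moved more than 30 mm (distance of tray from where it was at the start of the episode above 0.03 m).
It also fails if it takes over 53 s, if anything falls off the work surface, if the arm or the gripper's body presses on something with over 40 N, if the wrist force passes 120 N, or if a joint passes its speed limit or range.

## Working session

There is one attempt and no reset: what is moved stays moved. The work goes in short steps, Python scripts to look and compute and a tool call to move; the robot and the scene stay as the last step left them, time stands still between calls to the robot, and variables do not carry over. Pictures are saved under pics/ and viewed, about 8 in all and at most 12, crops included, and the job is handed in when it is done.

Besides the shell and the picture viewer there is one more tool, called after ">>>" as name(argument=value, ...), one argument or row to a line, values as JSON. play_rows: Moves the arm, as the interface text tells. Its arguments: {"type":"object","properties":{"series":{"type":"array","items":{"type":"array"}},"squeeze":{"type":"number"}},"required":["series"]}

```bash
mkdir -p pics
python3 - <<'E'
from cell import manip
import cv2
for n in("top","scene"):
    im=manip.camera(n); cv2.imwrite(f"pics/{n}0.png",cv2.resize(im[:,:,::-1],(800,600),interpolation=cv2.INTER_CUBIC)); 
    cv2.imwrite(f"pics/raw_{n}0.png",im[:,:,::-1])
    p=manip.camera_params(n);print(n,p)
print(manip.read_state())
E
```

```text
top {'K': array([[418.60182893,   0.        , 253.71778035],
       [  0.        , 418.60182893, 186.0304817 ],
       [  0.        ,   0.        ,   1.        ]]), 'rvec': array([ 2.03888714, -2.15717262,  0.25222174]), 'tvec': array([101.38723934, 507.69147348, 936.46631144])}
scene {'K': array([[438.72837222,   0.        , 255.90585877],
       [  0.        , 438.72837222, 195.70409588],
       [  0.        ,   0.        ,   1.        ]]), 'rvec': array([ 1.44543398,  2.16841467, -0.83634165]), 'tvec': array([ 135.61303377, -315.71502339, 1411.34063136])}
{'clock': 0.1, 'joints': array([ 1.10645766e+00,  3.00394089e-01,  1.52149597e+00, -3.56436150e-05,
        1.32070645e+00, -6.65815367e-02]), 'qd': array([-0.00052665, -0.00161611, -0.00030035, -0.00112808,  0.00031455,
        0.0009911 ]), 'effort': array([ 1.76840651e-03, -5.32644296e+01, -3.53279579e+01,  7.10426434e-02,
        2.34771747e-02, -5.97395865e-05]), 'eef_pos': array([212.92723768, 506.82318993, 167.86459548]), 'eef_rot': array([-1.57180026e+00,  3.23400338e-05, -3.97748304e-01]), 'wrist_force': array([-0.76235529,  0.56610495,  0.30206961]), 'moment': array([0.02231568, 0.03245431, 0.06884621]), 'finger_gap': 94.07021904235283}
```

View pics/top0.png

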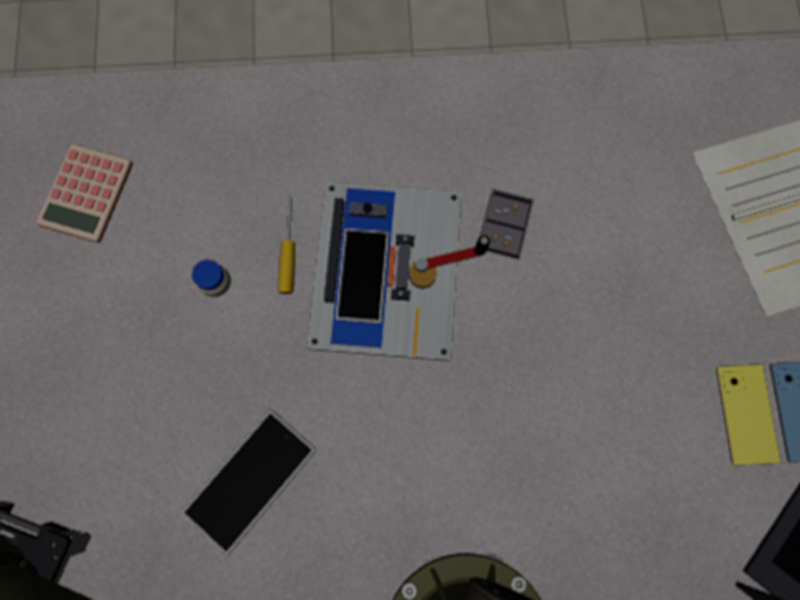

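View pics/scene0.png

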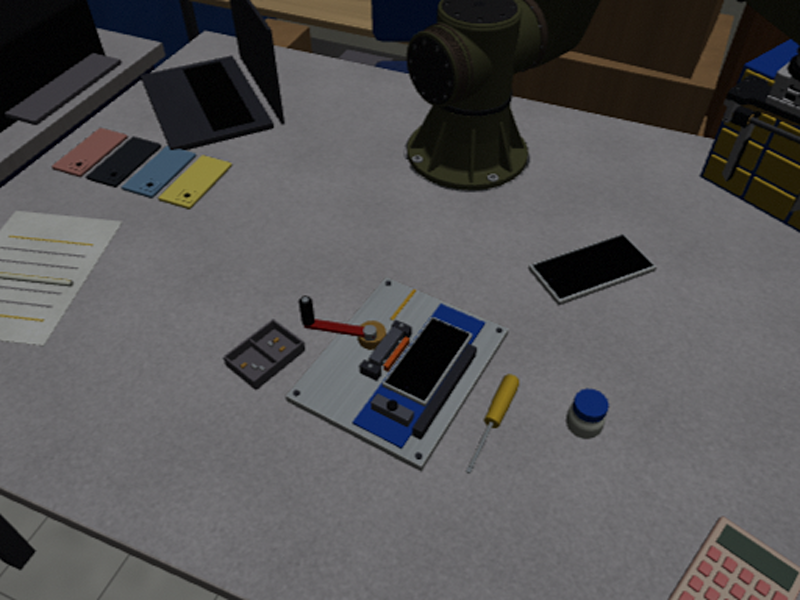

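Candidates for the phone at 800-px scale (top view): the phone on the blue bed (362,275), the bigger phone on the bench (250,480), and the coloured phones at right (748,415) and (790,410). I choose the one on the bed. It should measure 150 x 72 mm. The knob is the black one at (484,243), next to the tray.

Run:
```python
import cv2
for n,(x,y,w,h) in {"top":(192,112,160,120),"scene":(180,175,150,125)}.items():
    im=cv2.imread(f"pics/raw_{n}0.png")[y:y+h,x:x+w]
    im=cv2.convertScaleAbs(im,alpha=1.6)
    cv2.imwrite(f"pics/c_{n}.png",cv2.resize(im,None,fx=4.8,fy=4.8,interpolation=cv2.INTER_CUBIC))
```

```text
(no output)
```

View pics/c_top.png

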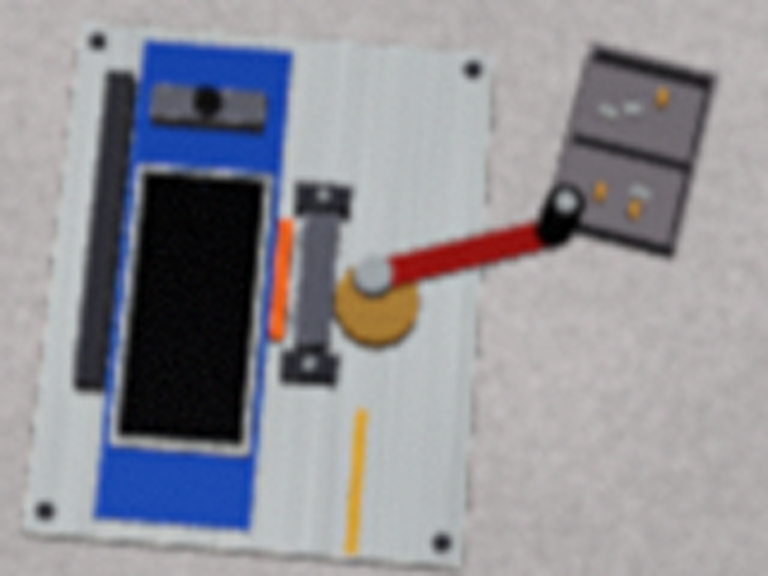

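View pics/c_scene.png

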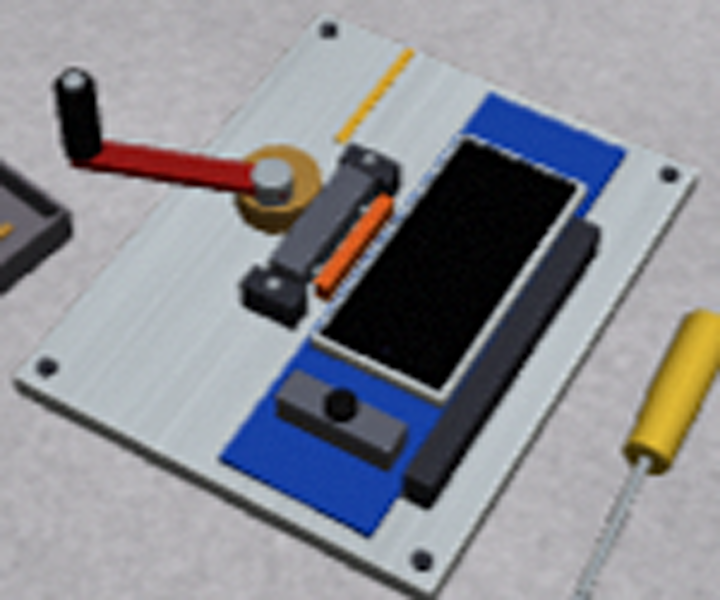

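```bash
cat > h.py <<'E'
import numpy as np, cv2
from cell import manip
P={n:manip.camera_params(n) for n in("top","scene")}
OFF={"top":(192,112),"scene":(180,175)}
def px(n,u): return (np.array(u,float)+.5)/4.8-.5+OFF[n]
def proj(n,X): 
    p=P[n]; return cv2.projectPoints(np.array(X,float).reshape(-1,1,3),p["rvec"],p["tvec"],p["K"],None)[0][:,0]
def ray(n,u,z):
    p=P[n];R=cv2.Rodrigues(p["rvec"])[0];c=-R.T@p["tvec"]
    d=R.T@np.linalg.inv(p["K"])@np.array([*u,1]);return c+d*(z-c[2])/d[2]
def j2w(J,X):
    X=np.atleast_2d(np.array(X,float));c,s=np.cos(J[2]),np.sin(J[2])
    return np.c_[J[0]+c*X[:,0]-s*X[:,1],J[1]+s*X[:,0]+c*X[:,1],X[:,2]]
def w2j(J,X):
    d=np.array(X,float)[:2]-J[:2];c,s=np.cos(J[2]),np.sin(J[2]);return np.array([c*d[0]+s*d[1],-s*d[0]+c*d[1]])
E
python3 - <<'E'
from h import *
from scipy.optimize import least_squares as ls
M=[[130,40,18],[130,-40,18],[-130,-40,18],[-130,40,18],[0,-92.5,54]]
O={"top":[(146,42),(292,52),(249,529),(95,518),(374,274)],"scene":[(372,536),(219,461),(489,93),(626,153),(272,176)]}
K={"top":(567,202),"scene":(74,79)}
Ph={"top":[(138,166),(272,176),(249,453),(110,446)],"scene":[(442,400),(314,340),(465,137),(585,186)]}
for s in(["top"],["scene"],["top","scene"]):
    f=lambda J:np.concatenate([(proj(n,j2w(J,M))-px(n,O[n])).ravel() for n in s])
    r=ls(f,[480,0,0]);J=r.x;print(s,J.round(4),np.abs(r.fun).max().round(2))
for n in K:
    w=ray(n,px(n,K[n]),98);print(n,"knob",w.round(1),w2j(J,w).round(1))
    q=np.array([w2j(J,ray(n,u,27)) for u in px(n,Ph[n])]);print("phone",q.round(1).tolist(),q.mean(0))
for u in[(150,127),(266,132)]:print("stopfoot",w2j(J,ray("top",px("top",u),18)).round(1))
for u in[(277,408),(390,466)]:print("stop back? front?",w2j(J,ray("scene",px("scene",u),18)).round(1))
for u in[(287,373),(408,430)]:print("scene top back/front",w2j(J,ray("scene",px("scene",u),36)).round(1))
np.save("J.npy",J)
a=J[2]+np.pi+1.9; print("knob pred",j2w(J,[[95*np.cos(np.pi+1.9),-92.5+95*np.sin(np.pi+1.9),98]]).round(1))
E
```

```text
['top'] [ 5.679211e+02  1.231155e+02 -1.386000e-01] 0.39
['scene'] [ 5.658023e+02  1.245965e+02 -1.327000e-01] 0.51
['top', 'scene'] [ 5.668706e+02  1.239871e+02 -1.351000e-01] 0.8
top knob [573.5 -61.6  98. ] [  31.5 -183. ]
phone [[57.3, 34.4], [57.3, -36.1], [-90.7, -36.6], [-92.7, 34.0]] [-17.19649433  -1.07317771]
scene knob [568.9 -60.9  98. ] [  27. -183.]
phone [[55.0, 34.7], [55.9, -33.3], [-91.1, -32.7], [-92.8, 34.4]] [-18.22126774   0.74633035]
stopfoot [82.5 31.2]
stopfoot [ 84.6 -30.6]
stop back? front? [ 91.9 -31.6]
stop back? front? [92.6 28.9]
scene top back/front [ 83.4 -30.8]
scene top back/front [82.3 32.1]
knob pred [[572.7 -60.9  98. ]]
```

Jig at about (567, 124) mm, yaw -0.135. The phone measures about 149 x 70 mm (the smaller one) and has about 26 mm to go. The knob is at about (571, -61), which agrees with the lever's rest angle. Next I plan the moves.

```bash
cat >> h.py <<'E'
from scipy.spatial.transform import Rotation as Ro
J=np.load("J.npy")
def go(jx,jy,z,yaw=None):
    s=manip.read_state();R=Ro.from_euler("xyz",s["eef_rot"]).as_matrix()
    w=j2w(J,[[jx,jy,z]])[0]
    print("tgt",w.round(1),"d(m)",(R.T@(w-s["eef_pos"])/1000).round(4),"twist",round(s["eef_rot"][2]-(J[2] if yaw is None else yaw),3))
def st():
    s=manip.read_state();c,n=np.cos(J[2]),np.sin(J[2]);f=s["wrist_force"]
    print("t",s["clock"],"jig",w2j(J,s["eef_pos"]).round(1),"z",s["eef_pos"][2].round(1),"rot",s["eef_rot"].round(3),"Fj",np.round([c*f[0]+n*f[1],-n*f[0]+c*f[1],f[2]],1),"gap",round(s["finger_gap"],1))
E
python3 -c "
from h import *
go(-118,0,60);st()"
```

```text
tgt [449.9 139.9  60. ] d(m) [ 0.3607  0.1081 -0.2464] twist -0.263
t 0.1 jig [-402.3  331.7] z 167.9 rot [-1.572  0.    -0.398] Fj [-0.8  0.5  0.3] gap 94.1
```

>>> play_rows(
  series=[
    [[0.04, 0, -0.03], -0.03, 0.65],
    [[0.08, 0, -0.06], -0.06, 0.65],
    [[0.12, 0, -0.09], -0.09, 0.65],
    [[0.16, 0, -0.11], -0.12, 0.65],
    [[0.2, 0, -0.14], -0.15, 0.65],
    [[0.24, 0, -0.165], -0.18, 0.65],
    [[0.28, 0, -0.19], -0.21, 0.65],
    [[0.32, 0.0, -0.22], -0.24, 0.65],
    [[0.3607, 0.03, -0.2464], -0.263, 0.65],
    [[0.3607, 0.06, -0.2464], -0.263, 0.65],
    [[0.3607, 0.09, -0.2464], -0.263, 0.65],
    [[0.3607, 0.108, -0.2464], -0.263, 0.65],
    [[0.3607, 0.108, -0.2464], -0.263, 0.65],
    [[0.3607, 0.108, -0.2464], -0.263, 0.65],
  ],
  squeeze=30,
)

```text
clock: 1.5
eef_pos: [450.1, 139.9, 60.6]
eef_rot: [-1.572, 0.0, -0.135]
wrist_force: [-0.1, 0.0, 0.3]
finger_gap: 33.2
```

```bash
python3 -c "
from h import *
st();go(-118,0,21)
cv2.imwrite('pics/raw_top1.png',manip.camera('top')[:,:,::-1])
im=cv2.imread('pics/raw_top1.png')[112:232,192:352];cv2.imwrite('pics/c1.png',cv2.resize(cv2.convertScaleAbs(im,alpha=1.6),None,fx=4.8,fy=4.8,interpolation=cv2.INTER_CUBIC))"
```

```text
t 1.5 jig [-117.8    0. ] z 60.6 rot [-1.572  0.    -0.135] Fj [-0.1  0.   0.3] gap 33.2
tgt [449.9 139.9  21. ] d(m) [-0.0002  0.0396 -0.    ] twist 0.0
```

View pics/c1.png

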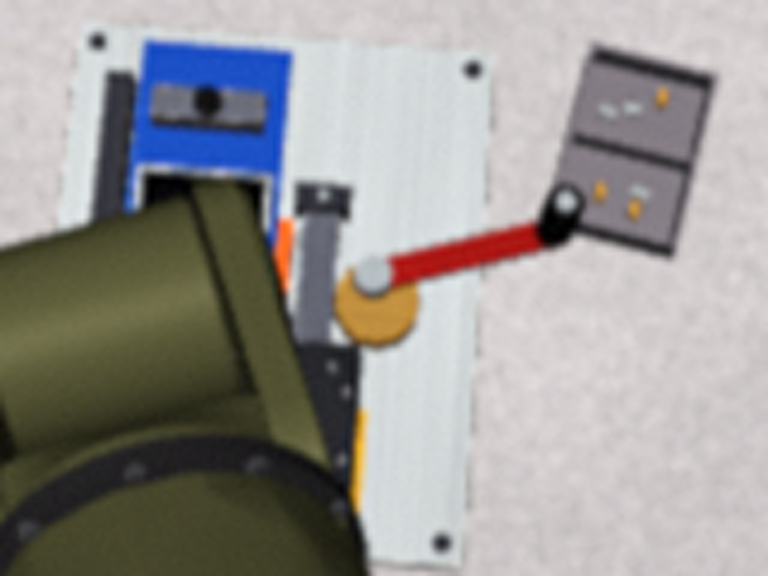

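The arm hides the near end of the bed. The phone's far end (135–272, 165) has not moved, and the knob is still at (567,202). Descending behind the phone.

>>> play_rows(
  series=[
    [[0, 0.012, 0], 0, 0.65],
    [[0, 0.024, 0], 0, 0.65],
    [[0, 0.034, 0], 0, 0.65],
    [[0, 0.039, 0], 0, 0.65],
    [[0, 0.039, 0], 0, 0.65],
    [[0.004, 0.039, 0], 0, 0.65],
    [[0.008, 0.039, 0], 0, 0.65],
    [[0.012, 0.039, 0], 0, 0.65],
    [[0.015, 0.039, 0], 0, 0.65],
    [[0.018, 0.039, 0], 0, 0.65],
    [[0.021, 0.039, 0], 0, 0.65],
    [[0.024, 0.039, 0], 0, 0.65],
    [[0.027, 0.039, 0], 0, 0.65],
    [[0.03, 0.039, 0], 0, 0.65],
  ],
)

```text
clock: 2.95
eef_pos: [480.5, 136.0, 22.1]
eef_rot: [-1.571, -0.001, -0.135]
wrist_force: [0.5, -0.1, -0.3]
finger_gap: 32.8
```

```bash
python3 -c "
from h import *
st()"
```

```text
t 2.95 jig [-87.2   0.2] z 22.1 rot [-1.571e+00 -1.000e-03 -1.350e-01] Fj [ 0.5 -0.1 -0.3] gap 32.8
```

>>> play_rows(
  series=[
    [[0.002, 0.0005, 0], 0, 0.65],
    [[0.004, 0.0005, 0], 0, 0.65],
    [[0.006, 0.0005, 0], 0, 0.65],
    [[0.008, 0.0005, 0], 0, 0.65],
  ],
)

```text
clock: 3.35
eef_pos: [488.5, 134.9, 21.6]
eef_rot: [-1.571, -0.001, -0.135]
wrist_force: [0.8, -0.4, 0.8]
finger_gap: 33.1
```

```bash
python3 -c "
from h import *
st()
cv2.imwrite('pics/raw_s2.png',manip.camera('scene')[:,:,::-1])
im=cv2.imread('pics/raw_s2.png')[175:300,180:330];cv2.imwrite('pics/c2.png',cv2.resize(cv2.convertScaleAbs(im,alpha=1.6),None,fx=4.8,fy=4.8,interpolation=cv2.INTER_CUBIC))"
```

```text
t 3.35 jig [-79.1   0.2] z 21.6 rot [-1.571e+00 -1.000e-03 -1.350e-01] Fj [ 0.9 -0.2  0.8] gap 33.1
```

View pics/c2.png

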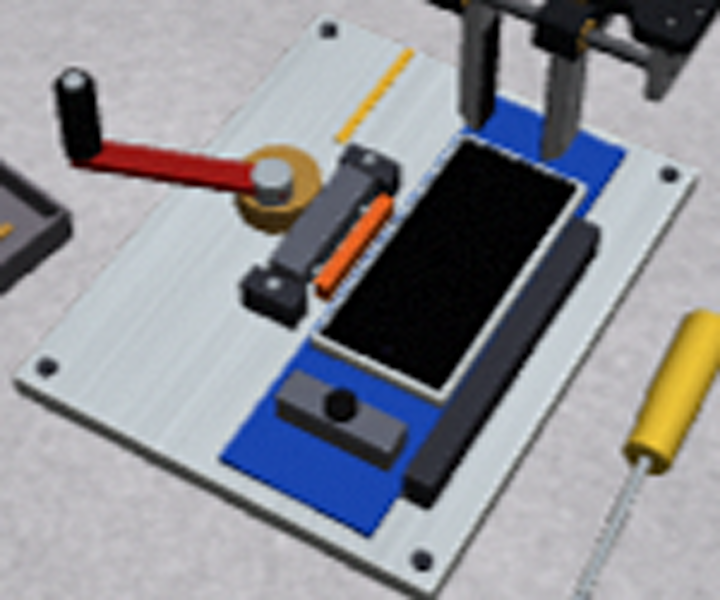

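The fingertips appear at (477,127) and (560,158), just behind the phone, and the phone has not moved (near edge (465,137)–(585,186)). I'll check where those tips really are.

```bash
python3 -c "
from h import *
for u in [(477,127),(560,158)]:
  for z in (22,30,36,45): print(u,z,w2j(J,ray('scene',px('scene',u),z)).round(1))
s=manip.read_state()
print(((proj('scene',[s['eef_pos']])-OFF['scene']+.5)*4.8-.5).round(0))
"
```

```text
(477, 127) 22 [-104.2  -32.6]
(477, 127) 30 [-97.7 -29.5]
(477, 127) 36 [-92.9 -27.2]
(477, 127) 45 [-85.7 -23.8]
(560, 158) 22 [-107.    13.7]
(560, 158) 30 [-100.5   16.3]
(560, 158) 36 [-95.7  18.2]
(560, 158) 45 [-88.4  21.2]
[[511. 185.]]
```

The tip spacing and centring fit tips at z of about 45 to 48, above the phone. So the tips retract when the fingers are part open. I'll back off, shut the fingers so the TCP is true, then push.

>>> play_rows(
  series=[
    [[-0.01, -0.01, 0], 0, 0.65],
    [[-0.025, -0.01, 0], 0, 0.8],
    [[-0.039, -0.01, 0], 0, 1],
    [[-0.039, -0.01, 0], 0, 1],
    [[-0.039, -0.01, 0], 0, 1],
    [[-0.039, -0.01, 0], 0, 1],
    [[-0.039, -0.01, 0], 0, 1],
    [[-0.039, -0.005, 0], 0, 1],
    [[-0.039, 0.0, 0], 0, 1],
    [[-0.039, 0.0, 0], 0, 1],
  ],
)

```text
clock: 4.4
eef_pos: [449.7, 139.9, 20.7]
eef_rot: [-1.572, 0.0, -0.135]
wrist_force: [-0.6, -0.8, 0.3]
finger_gap: 0.3
```

```bash
python3 -c "
from h import *
st()
cv2.imwrite('pics/raw_s3.png',manip.camera('scene')[:,:,::-1])
im=cv2.imread('pics/raw_s3.png')[150:275,180:330];cv2.imwrite('pics/c3.png',cv2.resize(cv2.convertScaleAbs(im,alpha=1.6),None,fx=4.8,fy=4.8,interpolation=cv2.INTER_CUBIC))"
```

```text
t 4.4 jig [-118.3    0. ] z 20.7 rot [-1.572  0.    -0.135] Fj [-0.5 -0.9  0.3] gap 0.3
```

View pics/c3.png

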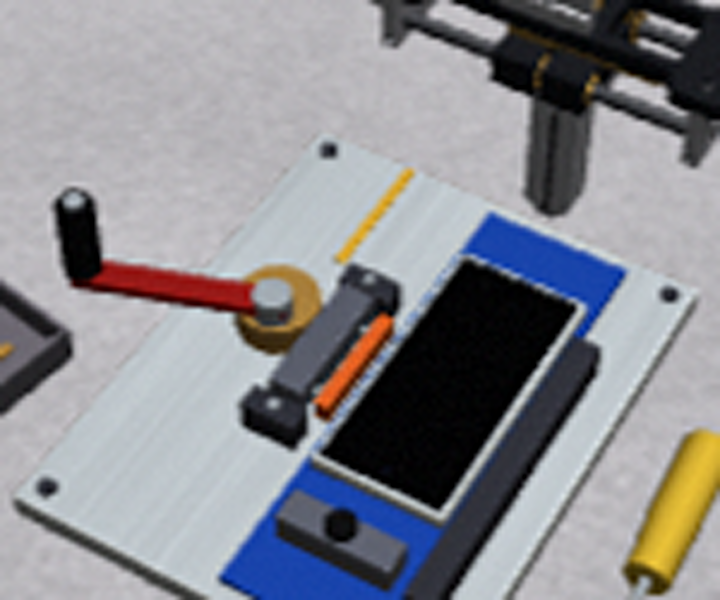

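```bash
python3 -c "
from h import *
OFF['scene']=(180,150)
for z in (20,30,40,45,50,55,60): print(z,w2j(J,ray('scene',px('scene',(552,213)),z)).round(1))
print(((proj('scene',j2w(J,[[-118,0,z] for z in(21,30,40,50)]))-OFF['scene']+.5)*4.8-.5).round(0))
import numpy as np
print(manip.read_state())
"
```

```text
20 [-146.6  -10.8]
30 [-138.    -7.3]
40 [-129.5   -3.7]
45 [-125.3   -1.9]
50 [-1.21e+02 -1.00e-01]
55 [-116.7    1.7]
60 [-112.5    3.4]
[[546. 255.]
 [547. 243.]
 [548. 230.]
 [550. 217.]]
{'clock': 4.45, 'joints': array([ 2.24428778e-01,  3.15087099e-01,  1.88276491e+00, -1.01143945e-03,
        9.44053379e-01, -1.21112662e+00]), 'qd': array([ 0.00090698, -0.01045289, -0.00660348,  0.00045193,  0.00721881,
        0.00142075]), 'effort': array([-2.59534875e-02, -4.64020550e+01, -2.78251576e+01,  6.51013775e-03,
       -2.86080345e-02, -7.26548169e-04]), 'eef_pos': array([449.8620712 , 139.9748559 ,  21.08587194]), 'eef_rot': array([-1.57167310e+00,  4.67963468e-06, -1.34647584e-01]), 'wrist_force': array([0.28487952, 0.79534895, 0.39500134]), 'moment': array([ 0.03934122, -0.03640274, -0.03220404]), 'finger_gap': 0.7184157105075626}
```

```bash
python3 -c "
from h import *
for z in (157,170,185,200): print(z,[w2j(J,ray('top',px('top',u),z)).round(1).tolist() for u in((358,345),(340,470))])
im=np.zeros((500,800,3),np.uint8)
a=cv2.imread('pics/raw_s3.png')[100:225,230:430]; b=cv2.convertScaleAbs(a,alpha=2.2)
cv2.imwrite('pics/c4.png',cv2.resize(b,(800,500),interpolation=cv2.INTER_CUBIC))
# tip at reported positions with z offsets
for z in(21,50,118,147): print(z,((proj('scene',j2w(J,[[-118,0,z]]))-(230,100)+.5)*4-.5).round(0))
"
```

```text
157 [[-62.3, -86.5], [-119.4, -82.6]]
170 [[-65.5, -86.3], [-121.8, -82.6]]
185 [[-69.2, -86.2], [-124.5, -82.5]]
200 [[-72.9, -86.1], [-127.2, -82.4]]
21 [[255. 412.]]
50 [[258. 381.]]
118 [[266. 301.]]
147 [[269. 264.]]
```

View pics/c4.png

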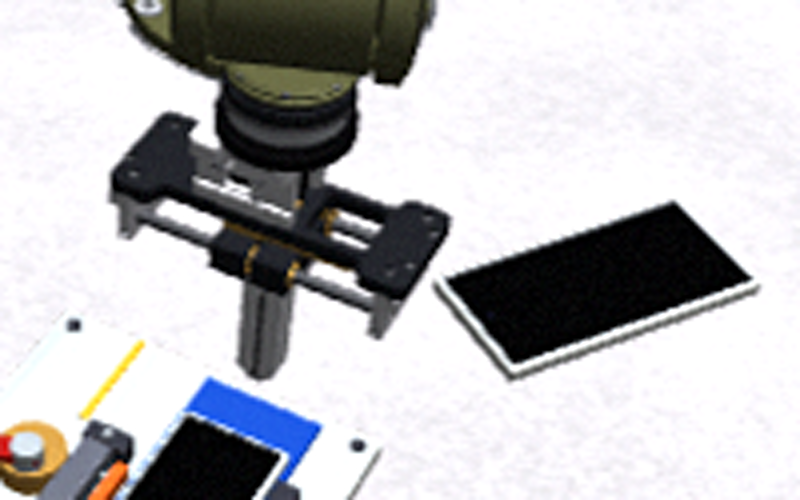

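The image puts the tips at (260,378), about 29 mm above the reported TCP height. I'll settle it with a guarded touch on the bed.

>>> play_rows(
  series=[
    [[0, 0.001, 0], 0, 1],
    [[0, 0.002, 0], 0, 1],
    [[0, 0.003, 0], 0, 1],
    [[0, 0.004, 0], 0, 1],
    [[0, 0.004, 0], 0, 1],
  ],
)

```text
clock: 4.95
eef_pos: [449.8, 139.9, 17.0]
eef_rot: [-1.572, 0.0, -0.135]
wrist_force: [0.1, 1.0, -0.6]
finger_gap: 0.3
```

>>> play_rows(
  series=[
    [[0, 0.001, 0], 0, 1],
    [[0, 0.002, 0], 0, 1],
    [[0, 0.003, 0], 0, 1],
    [[0, 0.004, 0], 0, 1],
    [[0, 0.005, 0], 0, 1],
    [[0, 0.005, 0], 0, 1],
  ],
)

```text
clock: 5.55
eef_pos: [449.7, 139.9, 11.8]
eef_rot: [-1.572, 0.0, -0.135]
wrist_force: [0.8, 0.8, 0.5]
finger_gap: 0.7
```

No contact at a reported 11.8 mm, below the bed's surface, so the reported height reads low. I continue the guarded descent.

>>> play_rows(
  series=[
    [[0, 0.002, 0], 0, 1],
    [[0, 0.004, 0], 0, 1],
    [[0, 0.006, 0], 0, 1],
    [[0, 0.008, 0], 0, 1],
    [[0, 0.01, 0], 0, 1],
    [[0, 0.012, 0], 0, 1],
    [[0, 0.013, 0], 0, 1],
    [[0, 0.013, 0], 0, 1],
  ],
)

```text
clock: 6.35
eef_pos: [449.6, 139.9, -1.3]
eef_rot: [-1.572, 0.001, -0.135]
wrist_force: [0.6, -0.0, 0.6]
finger_gap: 0.3
```

```bash
python3 -c "
from h import *
st()
cv2.imwrite('pics/raw_s4.png',manip.camera('scene')[:,:,::-1])
im=cv2.imread('pics/raw_s4.png')[165:245,250:350];cv2.imwrite('pics/c5.png',cv2.resize(cv2.convertScaleAbs(im,alpha=2.2),None,fx=7,fy=7,interpolation=cv2.INTER_CUBIC))
print((proj('scene',j2w(J,[[-118,0,z] for z in(0,18,22,28)]))-(250,165)+.5)*7)"
```

```text
t 6.35 jig [-118.3   -0. ] z -1.3 rot [-1.572e+00  1.000e-03 -1.350e-01] Fj [0.6 0.1 0.6] gap 0.3
[[302.77966226 306.48466645]
 [306.06631211 273.21849045]
 [306.80769443 265.71451045]
 [307.92742337 254.38105486]]
```

View pics/c5.png

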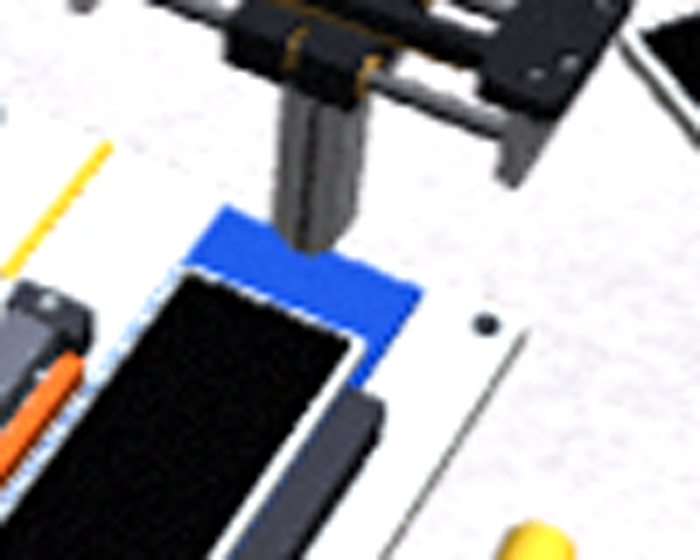

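The tips are at (310,252), over the bed at about z 29–31. Descending further until touch.

>>> play_rows(
  series=[
    [[0, 0.002, 0], 0, 1],
    [[0, 0.004, 0], 0, 1],
    [[0, 0.006, 0], 0, 1],
    [[0, 0.007, 0], 0, 1],
    [[0, 0.007, 0], 0, 1],
  ],
)

```text
clock: 6.9
eef_pos: [449.6, 139.9, -8.4]
eef_rot: [-1.572, 0.001, -0.135]
wrist_force: [-0.4, -0.7, 0.1]
finger_gap: 0.3
```

>>> play_rows(
  series=[
    [[0, 0.001, 0], 0, 1],
    [[0, 0.0015, 0], 0, 1],
    [[0, 0.002, 0], 0, 1],
  ],
)

```text
clock: 7.2
eef_pos: [449.6, 139.9, -10.4]
eef_rot: [-1.572, 0.001, -0.135]
wrist_force: [-0.4, -0.3, 0.9]
finger_gap: 0.7
```

>>> play_rows(
  series=[
    [[0, 0.001, 0], 0, 1],
    [[0, 0.0015, 0], 0, 1],
    [[0, 0.0015, 0], 0, 1],
  ],
)

```text
clock: 7.5
eef_pos: [449.6, 139.9, -12.0]
eef_rot: [-1.572, 0.001, -0.135]
wrist_force: [0.1, 0.3, -0.2]
finger_gap: 0.4
```

Still untouched at a reported -12, so the tips are just above the bed. I push along the jig's x about 1.5 mm higher.

>>> play_rows(
  series=[
    [[0, -0.0015, 0], 0, 1],
    [[0.003, -0.002, 0], 0, 1],
    [[0.006, -0.002, 0], 0, 1],
    [[0.009, -0.002, 0], 0, 1],
    [[0.012, -0.002, 0], 0, 1],
    [[0.015, -0.002, 0], 0, 1],
    [[0.018, -0.002, 0], 0, 1],
    [[0.02, -0.002, 0], 0, 1],
    [[0.022, -0.002, 0], 0, 1],
    [[0.024, -0.002, 0], 0, 1],
    [[0.026, -0.002, 0], 0, 1],
  ],
)

```text
clock: 8.6
eef_pos: [474.9, 136.4, -9.9]
eef_rot: [-1.572, 0.002, -0.135]
wrist_force: [-6.6, 1.4, 7.7]
finger_gap: 0.4
```

>>> play_rows(
  series=[
    [[0.002, 0, 0], 0, 1],
    [[0.004, 0, 0], 0, 1],
    [[0.006, 0, 0], 0, 1],
    [[0.008, 0, 0], 0, 1],
  ],
)

```text
clock: 9.0
eef_pos: [482.7, 135.4, -9.9]
eef_rot: [-1.572, 0.003, -0.135]
wrist_force: [-5.1, 0.9, 7.4]
finger_gap: 0.7
```

```bash
python3 -c "
from h import *
st()"
```

```text
t 9.0 jig [-85.   -0.1] z -9.9 rot [-1.572  0.003 -0.135] Fj [-5.2  0.2  7.4] gap 0.7
```

The force is -5 N along x but +7.4 N in z, so the tip may be riding on the phone's edge. I look.

```bash
python3 -c "
from h import *
cv2.imwrite('pics/raw_s5.png',manip.camera('scene')[:,:,::-1])
im=cv2.imread('pics/raw_s5.png')[185:285,230:330];cv2.imwrite('pics/c6.png',cv2.resize(cv2.convertScaleAbs(im,alpha=2.),None,fx=6,fy=6,interpolation=cv2.INTER_CUBIC))
print((proj('scene',j2w(J,[[-77,0,z] for z in(18,22,27)]))-(230,185)+.5)*6)"
```

```text
[[335.91298932 180.29851241]
 [336.43261318 173.90667014]
 [337.08625557 165.86627905]]
```

View pics/c6.png

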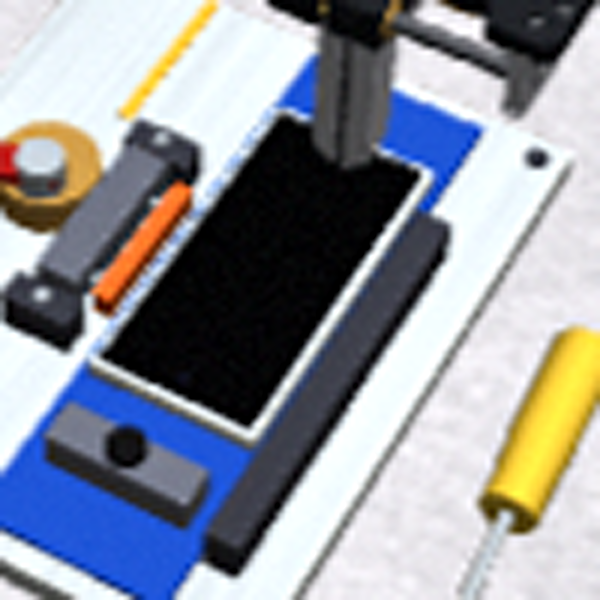

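The tip is at (345,165), standing on the phone's near end, and the phone has hardly moved (far corners (93,362) and (255,440)). Contact at a reported -10 means the TCP reads about 37 mm low. I lift, back off, and feel for the bed lower down.

>>> play_rows(
  series=[
    [[0, -0.006, 0], 0, 1],
    [[0, -0.012, 0], 0, 1],
    [[-0.01, -0.012, 0], 0, 1],
    [[-0.022, -0.012, 0], 0, 1],
    [[-0.033, -0.012, 0], 0, 1],
    [[-0.033, -0.006, 0], 0, 1],
    [[-0.033, 0, 0], 0, 1],
    [[-0.033, 0.002, 0], 0, 1],
    [[-0.033, 0.004, 0], 0, 1],
    [[-0.033, 0.005, 0], 0, 1],
    [[-0.033, 0.005, 0], 0, 1],
  ],
)

```text
clock: 10.15
eef_pos: [450.4, 139.7, -14.9]
eef_rot: [-1.572, 0.003, -0.135]
wrist_force: [0.1, 0.5, 0.1]
finger_gap: 0.8
```

>>> play_rows(
  series=[
    [[0, 0.001, 0], 0, 1],
    [[0, 0.0015, 0], 0, 1],
    [[0, 0.002, 0], 0, 1],
    [[0, 0.002, 0], 0, 1],
  ],
)

```text
clock: 10.55
eef_pos: [450.4, 139.7, -16.9]
eef_rot: [-1.572, 0.003, -0.135]
wrist_force: [0.1, -0.3, -0.5]
finger_gap: 0.4
```

>>> play_rows(
  series=[
    [[0, 0.001, 0], 0, 1],
    [[0, 0.0015, 0], 0, 1],
    [[0, 0.0015, 0], 0, 1],
  ],
)

```text
clock: 10.85
eef_pos: [450.3, 139.7, -18.5]
eef_rot: [-1.572, 0.003, -0.135]
wrist_force: [0.4, 0.4, -1.1]
finger_gap: 0.4
```

>>> play_rows(
  series=[
    [[0, 0.001, 0], 0, 1],
    [[0, 0.001, 0], 0, 1],
  ],
)

```text
clock: 11.05
eef_pos: [450.4, 139.7, -18.9]
eef_rot: [-1.572, 0.002, -0.135]
wrist_force: [-3.8, -1.6, 10.9]
finger_gap: 0.1
```

>>> play_rows(
  series=[
    [[0, 0.001, 0], 0, 1],
    [[0, 0.001, 0], 0, 1],
  ],
)

```text
clock: 11.25
eef_pos: [450.5, 139.8, -18.9]
eef_rot: [-1.572, 0.002, -0.135]
wrist_force: [-7.2, -1.9, 17.5]
finger_gap: 0.4
```

The bed is touched at a reported -18.9, so true tip height = reported + 37 mm. I raise 3 mm (true 21) and push.

>>> play_rows(
  series=[
    [[0, -0.003, 0], 0, 1],
    [[0, -0.003, 0], 0, 1],
    [[0.004, -0.003, 0], 0, 1],
    [[0.008, -0.003, 0], 0, 1],
    [[0.012, -0.003, 0], 0, 1],
    [[0.015, -0.003, 0], 0, 1],
    [[0.018, -0.003, 0], 0, 1],
    [[0.02, -0.003, 0], 0, 1],
    [[0.022, -0.003, 0], 0, 1],
    [[0.024, -0.003, 0], 0, 1],
    [[0.026, -0.003, 0], 0, 1],
  ],
)

```text
clock: 12.35
eef_pos: [476.4, 136.2, -16.1]
eef_rot: [-1.572, 0.002, -0.135]
wrist_force: [-0.8, -0.4, -0.5]
finger_gap: 0.6
```

>>> play_rows(
  series=[
    [[0.002, 0, 0], 0, 1],
    [[0.004, 0, 0], 0, 1],
    [[0.006, 0, 0], 0, 1],
    [[0.008, 0, 0], 0, 1],
  ],
)

```text
clock: 12.75
eef_pos: [484.5, 135.1, -16.1]
eef_rot: [-1.572, 0.002, -0.135]
wrist_force: [-2.1, -0.1, 0.8]
finger_gap: 0.5
```

>>> play_rows(
  series=[
    [[0.0015, 0, 0], 0, 1],
    [[0.003, 0, 0], 0, 1],
    [[0.0045, 0, 0], 0, 1],
  ],
)

```text
clock: 13.05
eef_pos: [488.2, 134.6, -16.2]
eef_rot: [-1.573, 0.004, -0.135]
wrist_force: [-13.9, 2.9, 10.5]
finger_gap: -0.1
```

The force jumped from 2 to 14 N. I check for a real seat.

```bash
python3 -c "
from h import *
st()
cv2.imwrite('pics/raw_s6.png',manip.camera('scene')[:,:,::-1])
im=cv2.imread('pics/raw_s6.png')[185:285,220:320];cv2.imwrite('pics/c7.png',cv2.resize(cv2.convertScaleAbs(im,alpha=2.),None,fx=6,fy=6,interpolation=cv2.INTER_CUBIC))"
```

```text
t 13.05 jig [-79.4  -0.1] z -16.2 rot [-1.573  0.004 -0.135] Fj [-14.1   1.   10.5] gap -0.1
```

View pics/c7.png

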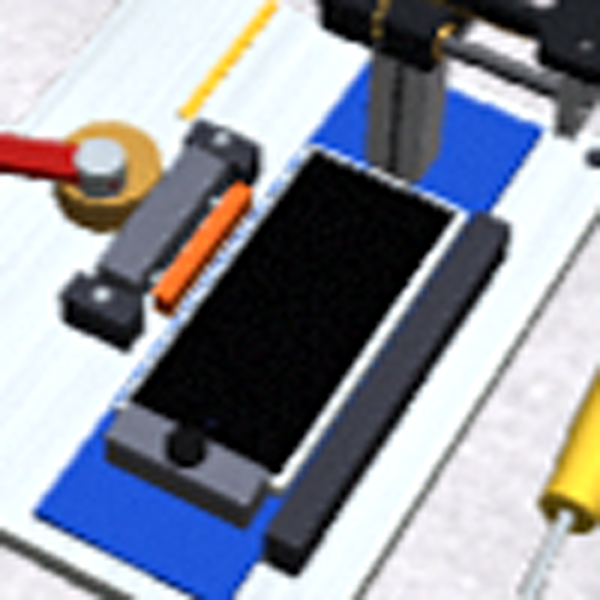

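The phone's far end now meets the stop: its far edge (130,400)–(280,485) runs into the stop's block, and its near edge is (318,150)–(465,212). I push 1 mm more to confirm that it stalls.

>>> play_rows(
  series=[
    [[0.001, 0, 0], 0, 1],
    [[0.001, 0, 0], 0, 1],
    [[0.001, 0, 0], 0, 1],
  ],
)

```text
clock: 13.4
eef_pos: [488.0, 134.6, -16.1]
eef_rot: [-1.573, 0.007, -0.135]
wrist_force: [-10.2, 0.7, 7.0]
finger_gap: 0.6
```

```bash
python3 -c "
from h import *
st()
for u in((318,150),(465,212)):
  r=(np.array(u)+.5)/6-.5+(220,185); print(w2j(J,ray('scene',r,27)).round(1))"
```

```text
t 13.4 jig [-79.6  -0.1] z -16.1 rot [-1.573  0.007 -0.135] Fj [-10.2  -0.7   7. ] gap 0.6
[-68.2 -31. ]
[-69.4  34.4]
```

Seated: it stalled at 10–14 N, and the near end at -69 agrees with the stop at about +82. Now I withdraw and go to the knob, true tip height 58 (reported 21).

>>> play_rows(
  series=[
    [[-0.004, 0, 0], 0, 1],
    [[-0.008, 0, 0], 0, 1],
    [[-0.01, -0.02, 0], 0, 1],
    [[-0.01, -0.05, 0], 0, 1],
    [[-0.01, -0.09, 0], 0, 1],
    [[-0.01, -0.125, 0], 0, 0.8],
    [[-0.01, -0.125, 0], 0, 0.5],
    [[0.02, -0.125, -0.04], 0, 0.2],
    [[0.05, -0.125, -0.08], 0, 0],
    [[0.08, -0.125, -0.12], 0, 0],
    [[0.1, -0.125, -0.16], 0, 0],
    [[0.11, -0.125, -0.182], 0, 0],
    [[0.11, -0.125, -0.182], 0, 0],
  ],
)

```text
clock: 14.7
eef_pos: [573.7, -63.1, 107.3]
eef_rot: [-1.573, 0.008, -0.138]
wrist_force: [0.6, 0.1, -0.1]
finger_gap: 61.1
```

```bash
python3 -c "
from h import *
st();go(30.7,-182.3,21)
im=manip.camera('scene')[:,:,::-1]
cv2.imwrite('pics/raw_s7.png',im)
cv2.imwrite('pics/c8.png',cv2.resize(cv2.convertScaleAbs(im[140:280,150:330],alpha=2.),None,fx=4.3,fy=4.3,interpolation=cv2.INTER_CUBIC))"
```

```text
t 14.7 jig [  31.9 -184.4] z 107.3 rot [-1.573  0.008 -0.138] Fj [ 0.6  0.1 -0.1] gap 61.1
tgt [572.7 -60.8  21. ] d(m) [-0.0005  0.0863  0.0023] twist -0.003
```

>>> play_rows(
  series=[
    [[-0.0005, 0, 0.002], -0.003, 0],
    [[-0.0005, 0, 0.002], -0.003, 0],
    [[-0.0005, 0.005, 0.002], -0.003, 0],
    [[-0.0005, 0.015, 0.002], -0.003, 0],
    [[-0.0005, 0.03, 0.002], -0.003, 0],
    [[-0.0005, 0.045, 0.002], -0.003, 0],
    [[-0.0005, 0.06, 0.002], -0.003, 0],
    [[-0.0005, 0.075, 0.002], -0.003, 0],
    [[-0.0005, 0.086, 0.002], -0.003, 0],
    [[-0.0005, 0.086, 0.002], -0.003, 0],
  ],
)

```text
clock: 15.75
eef_pos: [571.4, -59.2, 19.6]
eef_rot: [-1.573, 0.011, -0.134]
wrist_force: [0.6, -0.1, -0.3]
finger_gap: 94.0
```

>>> play_rows(
  series=[
    [[0, 0, 0], 0, 1],
    [[0, 0, 0], 0, 1],
    [[0, 0, 0], 0, 1],
    [[0, 0, 0], 0, 1],
    [[0, 0, 0], 0, 1],
    [[0, 0, 0], 0, 1],
    [[0, 0, 0], 0, 1],
    [[0, 0, 0], 0, 1],
    [[0, 0, 0], 0, 1],
    [[0, 0, 0], 0, 1],
    [[0, 0, 0], 0, 1],
    [[0, 0, 0], 0, 1],
  ],
  squeeze=30,
)

```text
clock: 16.95
eef_pos: [571.0, -60.4, 19.7]
eef_rot: [-1.575, 0.012, -0.134]
wrist_force: [-3.8, -8.8, 1.7]
finger_gap: 19.4
```

```bash
python3 -c "
from h import *
st()"
```

```text
t 16.95 jig [  29.  -182.2] z 19.7 rot [-1.575  0.012 -0.134] Fj [-2.6 -9.2  1.7] gap 19.4
```

The knob is gripped: gap 19.4 mm, radius 94 mm from the pivot. I compute the arc.

```bash
python3 -c "
from h import *
for v in np.arange(.1,1.95,.1): print(round(v,1),(np.array([-95*np.cos(1.9-v)-29,-92.5-95*np.sin(1.9-v)+182.2])/1000).round(4))"
```

```text
0.1 [-0.0074 -0.0028]
0.2 [-0.0168 -0.0045]
0.3 [-0.0262 -0.0053]
0.4 [-0.0357 -0.0051]
0.5 [-0.0451 -0.0039]
0.6 [-0.0544 -0.0018]
0.7 [-0.0634  0.0012]
0.8 [-0.0721  0.005 ]
0.9 [-0.0803  0.0098]
1.0 [-0.0881  0.0153]
1.1 [-0.0952  0.0216]
1.2 [-0.1017  0.0285]
1.3 [-0.1074  0.0361]
1.4 [-0.1124  0.0442]
1.5 [-0.1165  0.0527]
1.6 [-0.1198  0.0616]
1.7 [-0.1221  0.0708]
1.8 [-0.1235  0.0802]
1.9 [-0.124   0.0897]
```

>>> play_rows(
  series=[
    [[0, 0, 0], 0, 1],
    [[-0.0037, 0, -0.0014], 0, 1],
    [[-0.0074, 0, -0.0028], 0, 1],
    [[-0.012, 0, -0.0037], 0, 1],
    [[-0.0168, 0, -0.0045], 0, 1],
    [[-0.0215, 0, -0.005], 0, 1],
    [[-0.0262, 0, -0.0053], 0, 1],
    [[-0.031, 0, -0.0053], 0, 1],
    [[-0.0357, 0, -0.0051], 0, 1],
    [[-0.0404, 0, -0.0046], 0, 1],
    [[-0.0451, 0, -0.0039], 0, 1],
    [[-0.0451, 0, -0.0039], 0, 1],
  ],
  squeeze=40,
)

```text
clock: 18.15
eef_pos: [525.0, -58.4, 19.9]
eef_rot: [-1.575, 0.013, -0.134]
wrist_force: [-0.0, -4.4, -13.3]
finger_gap: 19.4
```

```bash
python3 -c "
from h import *
st()
im=manip.camera('scene')[:,:,::-1]
cv2.imwrite('pics/raw_s8.png',im)
R=im[:,:,2].astype(int)-im[:,:,1]; m=(R>50)&(im[:,:,0]<60); ys,xs=np.nonzero(m[150:300,150:330]); print(len(xs),xs.mean()+150,ys.mean()+150)"
```

```text
t 18.15 jig [ -17.  -186.4] z 19.9 rot [-1.575  0.013 -0.134] Fj [  0.6  -4.4 -13.3] gap 19.4
230 232.46521739130435 210.37826086956522
```

>>> play_rows(
  series=[
    [[-0.004, 0, 0.001], 0, 1],
    [[-0.0084, 0, 0.0024], 0, 1],
    [[-0.013, 0, 0.004], 0, 1],
    [[-0.0174, 0, 0.0054], 0, 1],
    [[-0.022, 0, 0.0072], 0, 1],
    [[-0.0261, 0, 0.0092], 0, 1],
    [[-0.0302, 0, 0.0115], 0, 1],
    [[-0.0343, 0, 0.014], 0, 1],
    [[-0.0382, 0, 0.0167], 0, 1],
    [[-0.0421, 0, 0.0195], 0, 1],
    [[-0.0458, 0, 0.0226], 0, 1],
    [[-0.0492, 0, 0.0258], 0, 1],
    [[-0.0525, 0, 0.0292], 0, 1],
    [[-0.0557, 0, 0.0327], 0, 1],
    [[-0.0557, 0, 0.0327], 0, 1],
  ],
)

```text
clock: 19.7
eef_pos: [472.2, -19.0, 19.9]
eef_rot: [-1.577, 0.017, -0.134]
wrist_force: [-11.4, -10.8, -7.7]
finger_gap: 19.4
```

```bash
python3 -c "
from h import *
st();p=w2j(J,manip.read_state()['eef_pos'])
for v in np.arange(1.2,1.95,.1): print(round(v,1),(np.array([-95*np.cos(1.9-v)-p[0],-92.5-95*np.sin(1.9-v)-p[1]])/1000).round(4))"
```

```text
t 19.7 jig [ -74.5 -154.4] z 19.9 rot [-1.577  0.017 -0.134] Fj [ -9.9 -12.2  -7.7] gap 19.4
1.2 [0.0019 0.0007]
1.3 [-0.0039  0.0083]
1.4 [-0.0089  0.0164]
1.5 [-0.013   0.0249]
1.6 [-0.0162  0.0339]
1.7 [-0.0186  0.0431]
1.8 [-0.02    0.0525]
1.9 [-0.0205  0.0619]
```

>>> play_rows(
  series=[
    [[-0.003, 0, 0.0037], 0, 1],
    [[-0.0058, 0, 0.0076], 0, 1],
    [[-0.0084, 0, 0.0116], 0, 1],
    [[-0.0108, 0, 0.0157], 0, 1],
    [[-0.013, 0, 0.02], 0, 1],
    [[-0.0149, 0, 0.0242], 0, 1],
    [[-0.0166, 0, 0.0287], 0, 1],
    [[-0.0181, 0, 0.0332], 0, 1],
    [[-0.0194, 0, 0.0378], 0, 1],
    [[-0.0205, 0, 0.0424], 0, 1],
    [[-0.0213, 0, 0.0471], 0, 1],
    [[-0.0219, 0, 0.0518], 0, 1],
    [[-0.0223, 0, 0.0565], 0, 1],
    [[-0.0224, 0, 0.0612], 0, 1],
    [[-0.0224, 0, 0.0612], 0, 1],
    [[-0.0224, 0, 0.0612], 0, 1],
  ],
)

```text
clock: 21.3
eef_pos: [457.6, 45.0, 19.8]
eef_rot: [-1.576, 0.018, -0.133]
wrist_force: [-5.3, -2.3, -8.3]
finger_gap: 19.6
```

```bash
python3 -c "
from h import *
st()
ims=[]
for n,(x,y,w,h) in {'top':(192,112,160,120),'scene':(180,160,160,130)}.items():
    im=manip.camera(n)[:,:,::-1]; cv2.imwrite('pics/raw_%s9.png'%n,im)
    ims.append(cv2.resize(cv2.convertScaleAbs(im[y:y+h,x:x+w],alpha=1.8),(400 if n=='top' else 400,300) if n=='top' else (400,325),interpolation=cv2.INTER_CUBIC))
# scene large only
im=cv2.imread('pics/raw_scene9.png')[160:290,180:340]
cv2.imwrite('pics/c9.png',cv2.resize(cv2.convertScaleAbs(im,alpha=2.),None,fx=4.6,fy=4.6,interpolation=cv2.INTER_CUBIC))"
```

```text
t 21.3 jig [-97.6 -93. ] z 19.8 rot [-1.576  0.018 -0.133] Fj [-4.9 -3.  -8.3] gap 19.6
```

View pics/c9.png

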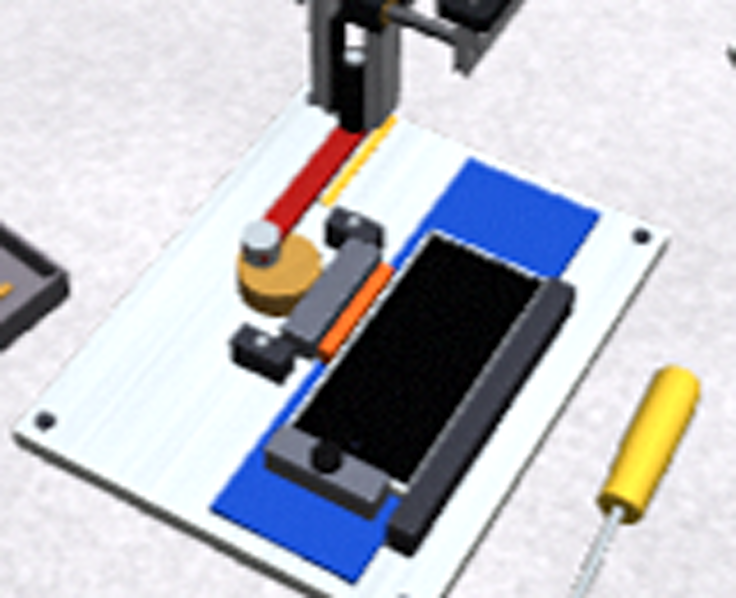

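The lever lies parallel to the yellow stripe (325–395, 120–200), with the knob between the fingers at (352,95). The pad touches the phone, and the phone lies along the fence and reaches the stop. One numeric check of the phone's position, then hand in.

```bash
python3 -c "
from h import *
for u in((432,233),(550,278)):
  r=(np.array(u)+.5)/4.6-.5+(180,160); print(w2j(J,ray('scene',r,27)).round(1))
# direct pixel compare of near edge: phone near-edge gradient before (s6/s7) vs now along jig x at y=+-20
for f in('s6','s7','scene9'):
  im=cv2.imread(f'pics/raw_{f}.png').astype(np.float32).sum(2)
  out=[]
  for y in(-20,-10,10,20,30):
    xs=np.arange(-80,-58,.25); q=proj('scene',j2w(J,[[x,y,27] for x in xs])).astype(np.float32)
    p=cv2.remap(im,q[:,0].reshape(1,-1),q[:,1].reshape(1,-1),cv2.INTER_LINEAR)[0]
    out.append(float(xs[np.argmin(np.gradient(cv2.GaussianBlur(p.reshape(1,-1),(9,1),2)[0]))]))
  print(f,out)
"
```

```text
[-67.4 -28. ]
[-71.5  38.8]
s6 [-68.25, -67.5, -67.75, -67.0, -67.5]
s7 [-68.25, -67.5, -67.75, -67.25, -67.5]
scene9 [-68.25, -67.75, -67.75, -67.0, -67.0]
```

The near edge has not moved since the seating (within about 0.5 mm along x), so the phone is still against the stop. Handing in.

```bash
python3 -c "
from h import *
st();print(manip.sign_off())"
```

```text
t 21.4 jig [-97.6 -93.1] z 19.8 rot [-1.576  0.018 -0.134] Fj [-5.5 -3.1 -8.3] gap 19.1
the job is handed in; nothing more can be done
None
```

I seated the phone against the stop, swung the lever to about its highest lift, and handed the job in at 21.4 s still holding the knob. `sign_off()` gave no verdict.

**Seating:** I pushed the phone with shut fingers. The force rose from about 2 N to 14 N, and a further 1 mm push did not move it. The lever was still slack then.

**Last checks:**
- **Lever:** the knob is gripped with the gap at 19–20 mm. Its position puts the lever at about 1.9 rad, and in the last picture it lies parallel to the yellow stripe.
- **Phone:** its near edge has moved no more than about 0.5 mm along the bed since the seating, and it lies along the fence.
- **Pad force:** the pad touches the phone in the last picture, but I could not measure how hard it presses.
- **Bystanders:** nothing I did touched the screwdriver, jar or tray.

**What disagreed:**
- **Tip height:** the fingertips are really about 37 mm higher than the reported TCP. I found this by touching the bed, and corrected for it.
- **First pushes:** because of that, the first push passed above the phone. The second stood on the phone's near end with about 7 N and hardly moved it.
- **Sideways offset:** the TCP also differed from my camera fit by about 2 mm sideways. That put up to about 15 N on the lever along its length during the swing, which I corrected midway.

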